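# Flip the toggle latch and open the wide plywood case

### The job

Two small plywood cases stand side by side on the bench, each held shut by an upright toggle latch on its front. Open the wider one: flip its latch lever over towards the front until it snaps open, then lift the lid by its knob until it stands nearly upright, and let go. Leave the narrower case latched shut.

Things in the scene. Friction and masses are not known exactly. Their poses are not given: they have to be found in the camera images.
- wide_case: Wider plywood case, fixed to the bench: 140 deep (x) x 120 wide (y), box 66 high plus 10 lid, lid top at z = 76. Origin: centre of its underside; x points from the latch front (robot side) to the hinged back, z up. Lid hinge line: along y at x = +70, z = 66. Latch pivot: along y at x = -86, z = 40. The other case stands 5 to 35 beside it, left or right. All in mm.
- wide_latch (a joint): Toggle lever of the wide case, rad. 0 = shut: lever upright, its steel hook over a pin on the lid's front edge. Grows as the lever tips away from the lid to the front (-x of the case); 1.65 = open, lying level. Push with 4 to 5 N at the grip past dead centre (0.5 rad; the hook is free by then) and it snaps open and stays; let go before and it springs back shut.
- wide_latch_tip (a point): Top end of that lever, on its axis: black round rubber grip 14 mm across, 50 mm long down from here. 110 mm from the latch pivot; shut it is at x = -86, y = 0, z = 150 mm in the case's frame. Behind it, 33 mm clear, stands the lid's knob, whose top is 40 mm lower.
- wide_lid (a joint): Lid of the wide case, rad: 0 = shut, grows as the front edge rises, 1.57 = upright, 1.75 = stop. Hinge friction holds it wherever it is left; about 5 N at the knob moves it. It cannot be raised while the latch is shut.
- wide_knob (a point): Middle of the head of the round wooden knob on that lid: y = 0, 100 mm in front of the hinge line (x = -30, z = 100 mm in the case's frame when shut), 24 mm above the lid's top. Head 24 mm across, 20 mm high (14 to 34 mm above the lid), neck 16 mm. It swings with the lid about the hinge line. Lid and latch pin reach 60 mm past the knob to the front.
- narrow_case: The narrower plywood case, fixed to the bench: 80 mm wide (y), otherwise the same size and axes as the wide one, with the same latch, lid and knob. Origin: centre of its underside. It must stay shut.
- narrow_latch (a joint): Lever of the narrow case's latch, rad, as on the wide one: 0 = shut. It must stay shut.

How it is judged (in metres and radians):
On the way:
1. the wide case's latch is flipped open while its lid is still down (value of joint wide_latch above 1.2 rad and value of joint wide_lid below 0.1 rad), for 0.2 s.
At the end, for the whole second after the job is handed in: The wide case's latch lever lies open (past 1.2 rad), its lid stands open by more than 1.05 rad (60 degrees) and is at rest, and the narrow case's latch is still shut (under 0.2 rad) (value of joint wide_latch above 1.2 rad and value of joint wide_lid above 1.05 rad and velocity of joint wide_lid between -0.05 and 0.05 rad/s and value of joint narrow_latch below 0.2 rad); the robot touches nothing.
It fails at once if the narrow case's latch is flipped (value of joint narrow_latch above 0.4 rad).
It also fails if it takes over 56 s, if anything falls off the work surface, if the arm or the gripper's body presses on something with over 40 N, if the wrist force passes 120 N, or if a joint passes its speed limit or range.

### The arm

A 6-joint arm with a two-finger parallel gripper is mounted at the origin on a cart in front of the work surface, level with it; the furniture and walls round the work are solid. World frame = base frame: x ahead of the robot, y to its left, z up, the work surface at z = 0. Lengths are in mm, angles in rad, forces in N, time in s.
With the tool pointing down it reaches from about 275 to 850 mm from the base axis. Payload 19 kg.
Tool frame: the origin (TCP) lies midway between the tips of the shut fingers; the grasp point (between the pads) lies 19 mm behind it; y points along the fingers, z is the direction in which the jaws open and shut, and the axes are right-handed (so a half turn about y gives the same grasp; the last joint's range is limited). The gripper opens to 85 mm and grips with 20 to 120 N. Pads are 22 mm wide; open, the fingers measure 114 mm over their backs; the gripper's body (76 mm by 85 mm) begins 54 mm behind the grasp point. The pads swing forward as they close: fully open they stand 13 mm farther back than shut.
Start: joints at [-1.45, 0.15, 1.437, -0, 1.554, -0.134], TCP at [144.905, -556.411, 231.267] pointing down, gripper open.
Joint ranges: [-2.8, 2.8], [-0.68, 2.1], [0.12, 2.68], [-1.39, 4.53], [0.16, 2.79], [-2.81, 2.81]. Speed limits (rad/s): [1.89, 1.89, 2.22, 3.01, 3.01, 3.01].

### API

Orientations are given as a unit quaternion [x, y, z, w].
In Python, from workcell import manip, capture gives the robot as it stands. The module is installed in compiled form; this text tells all that it offers.
- The arm moves only by the shell command python3 -m creep 'ROWS' [FORCE]. ROWS is JSON, one flat list of numbers, 7 for each row, row after row: the opening, from 0 (shut) to 1 (fully open), then the shift along the tool's x, y, z in units of 0.15 m (1.0 is 0.15 m), then the turn, a rotation vector about the tool's x, y, z in units of 30 degrees (1.0 is 30 degrees). In form: [hand, x, y, z, wx, wy, wz, hand, x, y, z, wx, wy, wz, ...]. A call has 1 to 8 rows; each row is the pose to reach, as a shift and turn from the pose commanded when the call began, along the tool's axes at that moment; what a row does not reach only later rows make up. A row lasts 1/8 s, in which the tool goes at most 62.5 mm and 10.7 degrees, less where a joint would pass 70% of its speed; a pose out of reach is approached as far as the arm can. A call with a number of a shift or a turn outside -1 to 1 is refused whole. A call with a gripper value outside its range is refused whole. The fingers move at their own pace and stop on an object; FORCE is the grip in N (left out, the last holds). Time passes only in rows, so rows that repeat a pose let the fingers close. It gives the time, the measured TCP pose, the force and the opening at its end, in the units of the state.
- manip.get_obs(): the state, without advancing time (a new reading comes with each control period).
- capture(name): name is "side" or "top"; returns a dict with "img" (400x640x3 uint8, blue, green, red), "range_z" (400x640 float32, mm along the optical axis (not along the pixel's ray), 0 where there is no reading), "vertical_fov" (degrees; the focal length in pixels is half the picture's height over the tangent of half this angle, whatever the lens; pixels are square), "cx", "cy" (the principal point, pixels), "k1" (the pictures are not rectified: a ray, as slopes to the right and down, at radius r is drawn at 1 + k1 r^2 times it, then the intrinsics apply), "R" (3x3) and "t" (3): a world point X has camera coordinates R X + t. Camera axes: x right, y down, z forward; pixel columns grow to the right and rows downward; lengths in mm; the calibration is good to about 2 mm. A picture is of the moment at which its call begins.
- manip.sign_off(): hands the job in, once; it reports no verdict.
The state is a dict: "time": time; "joints": joint angles; "qd": joint speeds; "joint_efforts": joint torques, N m; "ee_pos": TCP position; "eef_rot": TCP orientation; "ft_force": force on the tool from outside, world axes, zero at the start; "torque": the same for the moment, N m; "gripper_width": finger opening in mm.
Only numpy, scipy, OpenCV 4.12 (cv2) and the standard library are available. Lean on these libraries where they do the work, as an engineer would, in place of code of your own. Each camera call takes 0.05 s, during which the arm holds its last target. There are 200 camera calls.

## Working session

There is one attempt and no reset: what is moved stays moved. The work goes in short steps, Python scripts to look and compute and a shell command to move; the robot and the scene stay as the last step left them, time stands still between calls to the robot, and variables do not carry over. Pictures are saved under pics/ and viewed, about 8 in all and at most 12, crops included, and the job is handed in when it is done.

```bash
mkdir -p pics; cat > h.py <<'E'
import numpy as np,cv2
from workcell import manip,capture
def K(c):
    f=200/np.tan(np.radians(c["vertical_fov"])/2); return f
def pts(c):
    "world xyz for each pixel from depth"
    f=K(c);h,w=c["range_z"].shape
    u,v=np.meshgrid(np.arange(w),np.arange(h))
    M=np.array([[f,0,c["cx"]],[0,f,c["cy"]],[0,0,1.]])
    p=np.stack([u,v],-1).reshape(-1,1,2).astype(float)
    n=cv2.undistortPoints(p,M,np.array([c["k1"],0,0,0,0.])).reshape(h,w,2)
    z=c["range_z"][...,None]
    P=np.concatenate([n*z,z],-1)
    W=(P-np.array(c["t"]))@np.array(c["R"])
    W[c["range_z"]==0]=np.nan
    return W
E
python3 - <<'E'
from h import *
o=manip.get_obs();print({k:np.round(v,3).tolist() for k,v in o.items()})
for n in("side","top"):
    c=capture(n);cv2.imwrite(f"pics/{n}0.png",c["img"]);print(n,c["vertical_fov"],c["k1"],np.round(-np.array(c["R"]).T@np.array(c["t"])),np.round(c["R"],2).tolist(),(c["range_z"]>0).mean())
    np.savez(f"{n}0.npz",W=pts(c),img=c["img"])
E
```

```text
{'time': 0.0, 'joints': [-1.45, 0.151, 1.438, -0.0, 1.554, -0.134], 'qd': [0.001, 0.001, -0.001, -0.001, 0.001, -0.0], 'joint_efforts': [-0.0, -71.306, -57.087, -0.0, 0.009, -0.0], 'ee_pos': [144.874, -556.192, 230.678], 'eef_rot': [-0.09, 0.702, -0.701, 0.09], 'ft_force': [0.101, -0.505, 0.549], 'torque': [-0.01, 0.045, -0.001], 'gripper_width': 85.655}
side 44.795570882304105 -0.0995618177938639 [ 963. -357.  637.] [[0.83, 0.56, 0.0], [0.35, -0.52, -0.78], [-0.43, 0.65, -0.62]] 0.9960078125
top 57.056369901499025 -0.015032099169945305 [413. 202. 948.] [[-0.03, -1.0, -0.01], [-0.98, 0.03, -0.21], [0.21, 0.0, -0.98]] 0.99578125
```

View pics/side0.png

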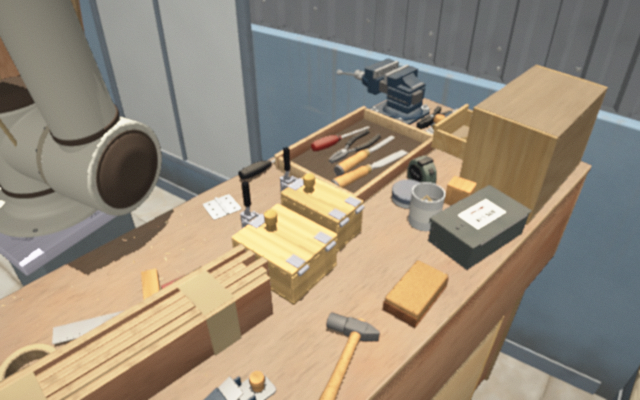

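View pics/top0.png

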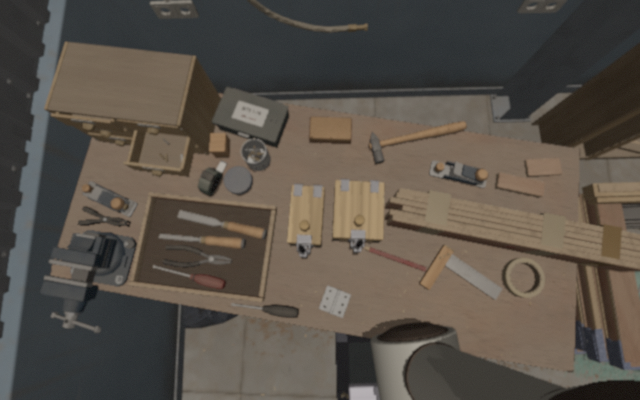

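Side view: the wide case is at about (285,245), with its lever tip near (247,182) and knob near (271,218). The narrow case is at about (325,205), with its tip near (287,150). Top view: the wide case spans columns 333–385 and rows 180–242, with its latch at (357,243). The narrow case spans columns 288–323, and a lumber stack starts at column 388.

```bash
cat > m.py <<'E'
from h import *
def clusters(W,mask,minn=6):
    n,l,s,_=cv2.connectedComponentsWithStats(mask.astype(np.uint8))
    for i in range(1,n):
        if s[i,4]>=minn:
            P=W[l==i];print("  box",s[i].tolist(),"med",np.round(np.median(P,0),1),"min",np.round(P.min(0),1),"max",np.round(P.max(0),1))
for n in("top","side"):
    d=np.load(n+"0.npz");W,img=d["W"],d["img"].astype(int)
    roi=(W[...,0]>250)&(W[...,0]<700)&(W[...,1]>0)&(W[...,1]<400)
    Z=W[...,2]
    print(n,"bench z",np.nanmedian(Z[roi&(abs(Z)<20)]))
    lid=roi&(abs(Z-76)<8); m=cv2.morphologyEx(lid.astype(np.uint8),cv2.MORPH_OPEN,np.ones((5,5)))
    k,l,s,_=cv2.connectedComponentsWithStats(m)
    for i in range(1,k):
        if s[i,4]>200:
            P=W[l==i];r=cv2.minAreaRect(P[:,:2].astype(np.float32));print(" lid z",np.median(P[:,2]).round(1),[np.round(q,1) for q in r],s[i].tolist())
    print(" knob");clusters(W,roi&(abs(Z-107)<9)&(img[...,2]>img[...,0]+25))
    print(" dark tip");clusters(W,roi&(Z>100)&(Z<165)&(img.max(-1)<70))
    print(" lumber/obst");o=(W[...,1]>-500)&(W[...,1]<150)&(W[...,0]>300)&(W[...,0]<800)&(Z>20)&(Z<300);clusters(W,o,800)
E
python3 m.py
```

```text
top bench z 0.31051496032182174
 lid z 76.5 [array([566.1, 124.5]), array([120.2, 144.3]), np.float64(85.5)] [333, 179, 51, 61, 2774]
 lid z 76.6 [array([557.7, 252.1]), array([ 80.1, 144.1]), np.float64(84.9)] [287, 184, 37, 60, 1848]
 knob
  box [354, 214, 11, 11, 86] med [533.9 127.5 109.9] min [523.  115.7 100.9] max [546.2 138.5 113. ]
  box [393, 215, 12, 7, 29] med [535.4  37.6  98.7] min [528.4  21.9  98. ] max [543.   47.3 102.5]
  box [405, 217, 9, 7, 21] med [532.4  12.8  99.3] min [523.3   0.6  98.1] max [537.7  19.1 101. ]
  box [299, 220, 11, 10, 86] med [525.4 253.8 110.2] min [514.7 242.8  98.7] max [535.9 265.5 113.1]
 dark tip
  box [356, 240, 7, 7, 33] med [476.1 133.1 149.3] min [471.7 126.4 111.3] max [482.8 137.9 152.6]
  box [299, 245, 6, 7, 30] med [467.7 258.3 149.5] min [463.2 253.9 118.9] max [475.1 262.8 153. ]
  box [370, 322, 59, 20, 162] med [302.6  61.3 149.3] min [277.1   0.7 101.1] max [309.6 120.2 165. ]
 lumber/obst
  box [347, 179, 37, 74, 2254] med [556.7 110.   76.6] min [463.2  61.7  20. ] max [640.6 150.  152.6]
  box [385, 188, 251, 82, 9823]
[... 868 characters left out ...]
4] min [5.253e+02 1.000e-01 9.810e+01] max [536.9   4.9  99. ]
  box [223, 256, 3, 5, 6] med [536.    8.1  98.4] min [534.9   4.5  98. ] max [537.7  12.4  99.1]
 dark tip
  box [120, 149, 37, 58, 1031] med [306.3  39.2 139.6] min [282.9   0.  100. ] max [313.5 104.5 164.9]
  box [283, 148, 7, 23, 122] med [475.9 254.8 128.4] min [469.  250.5 101.2] max [480.3 260.4 151. ]
  box [242, 181, 8, 26, 150] med [484.1 126.2 129.9] min [477.9 121.9 101.4] max [488.7 133.9 150.7]
 lumber/obst
  box [88, 140, 65, 72, 3065] med [305.8  11.  168.1] min [300.  -52.5 100.9] max [315.4  82.1 225.7]
  box [0, 181, 331, 219, 24389] med [ 552.4 -113.4   87.8] min [ 345.5 -338.5   20. ] max [644.4 150.  151.1]
```

```bash
cat > g.py <<'E'
import sys,numpy as np
from workcell import manip
from scipy.spatial.transform import Rotation as Ro
yaw=np.radians(-4.6);ex=np.array([np.cos(yaw),np.sin(yaw),0]);ey=np.array([-np.sin(yaw),np.cos(yaw),0])
C=np.array([567,124.5,0.])
def case(x,y,z): return C+ex*x+ey*y+np.array([0,0,z])
def go(x,y,z,tilt=0):
    "rows units to bring TCP to case-frame point; tilt deg: tool leaning, + = pointing back to robot"
    o=manip.get_obs();R=Ro.from_quat(o["eef_rot"]);p=np.array(o["ee_pos"])
    t=np.radians(tilt);ty=-np.array([0,0,1])*np.cos(t)-ex*np.sin(t)
    best=None
    for s in(1,-1):
        tz=s*ey;T=Ro.from_matrix(np.stack([np.cross(ty,tz),ty,tz],1))
        rv=(R.inv()*T).as_rotvec()
        if best is None or np.linalg.norm(rv)<np.linalg.norm(best):best=rv
    d=R.inv().apply(case(x,y,z)-p)/150
    q=(p-C);print("t",round(o["time"],2),"tcp case",np.round([q@ex,q@ey,q[2]],1),"F",np.round(o["ft_force"],1),"w",round(o["gripper_width"],1))
    print("shift",np.round(d,3),"turn",np.round(np.degrees(best)/30,3),"j",np.round(o["joints"],2)); return R
if __name__=="__main__":
    R=go(*map(float,sys.argv[1:]));print(np.round(R.as_matrix(),2).tolist())
E
python3 g.py -55 0 230
```

```text
t 0.1 tcp case [-366.1 -712.4  230.8] F [ 0.2 -0.2  0.1] w 85.4
shift [-3.521  0.009 -3.803] turn [0.002 0.64  0.   ] j [-1.45  0.15  1.44 -0.    1.55 -0.13]
[[-0.97, -0.0, 0.25], [-0.25, 0.0, -0.97], [-0.0, -1.0, -0.0]]
```

```bash
for i in 1 2 3; do :; done; python3 -m creep '[0,-0.9,0,-1,0,0.2,0, 0,-0.9,0,-1,0,0.2,0, 0,-0.9,0,-1,0,0.2,0, 0,-0.9,0,-1,0,0.2,0, 0,-0.9,0,-1,0,0.2,0]' 30; python3 g.py -55 0 200
```

```text
time: 0.72
ee_pos: [238.0, -376.9, 231.5]
eef_rot: [0.054, -0.705, 0.705, -0.054]
ft_force: [0.7, -0.3, 0.3]
gripper_width: 0.1
t 0.72 tcp case [-287.7 -526.2  231.5] F [ 0.7 -0.3  0.3] w 0.1
shift [-2.316  0.208 -3.058] turn [-0.001  0.443 -0.   ] j [-1.18 -0.12  1.71 -0.    1.55  0.24]
[[-0.99, 0.0, 0.15], [-0.15, -0.0, -0.99], [0.0, -1.0, 0.0]]
```

```bash
python3 -m creep '[0,-0.75,0,-1,0,0.2,0, 0,-0.75,0,-1,0,0.2,0, 0,-0.75,0,-1,0,0.2,0, 0,-0.75,0,-1,0,0.2,0, 0,-0.75,0,-1,0,0.2,0]' >/dev/null
python3 -m creep '[0,-0.75,0,-1,0,0.2,0, 0,-0.75,0,-1,0,0.2,0, 0,-0.75,0,-1,0,0.2,0, 0,-0.75,0,-1,0,0.2,0, 0,-0.75,0,-1,0,0.2,0]'; python3 g.py -55 0 180
```

```text
time: 1.98
ee_pos: [432.1, -58.8, 230.9]
eef_rot: [-0.021, -0.707, 0.707, 0.022]
ft_force: [-1.5, -0.2, 0.6]
gripper_width: 0.1
t 1.98 tcp case [-119.8 -193.5  230.9] F [-1.5 -0.2  0.6] w 0.1
shift [-0.457  0.339 -1.281] turn [-0.     0.037  0.002] j [-0.31 -0.14  1.73 -0.    1.55  1.32]
[[-1.0, -0.0, -0.06], [0.06, -0.0, -1.0], [0.0, -1.0, 0.0]]
```

```bash
python3 -m creep '[0,-0.4,0,-1,0,0.04,0, 0,-0.4,0,-1,0,0.04,0, 0,-0.4,0,-1,0,0.04,0, 0,-0.4,0,-1,0,0.04,0, 0,-0.4,0,-1,0,0.04,0]' >/dev/null; python3 g.py -55 0 122
```

```text
t 2.6 tcp case [-62.8 -42.8 231.2] F [0.5 0.3 0.3] w -0.1
shift [-0.052  0.728 -0.286] turn [-0.001 -0.005  0.001] j [ 0.02  0.01  1.59 -0.    1.54  1.67]
[[-1.0, -0.0, -0.08], [0.08, -0.0, -1.0], [0.0, -1.0, 0.0]]
```

```bash
python3 -m creep '[0,-0.05,0,-0.28,0,0,0, 0,-0.05,0,-0.28,0,0,0, 0,-0.05,0,-0.28,0,0,0]' >/dev/null; python3 g.py -55 0 122; python3 - <<'E'
from h import *
c=capture("side");cv2.imwrite("pics/s1.png",cv2.resize(c["img"][80:320,120:440],(800,600)))
E
```

```text
t 2.98 tcp case [-5.550e+01 -2.000e-01  2.314e+02] F [ 0.1 -0.3  0.4] w 0.1
shift [-0.003  0.729 -0.002] turn [-0.    -0.003 -0.   ] j [ 0.1   0.05  1.55 -0.    1.54  1.75]
[[-1.0, 0.0, -0.08], [0.08, -0.0, -1.0], [-0.0, -1.0, 0.0]]
```

View pics/s1.png

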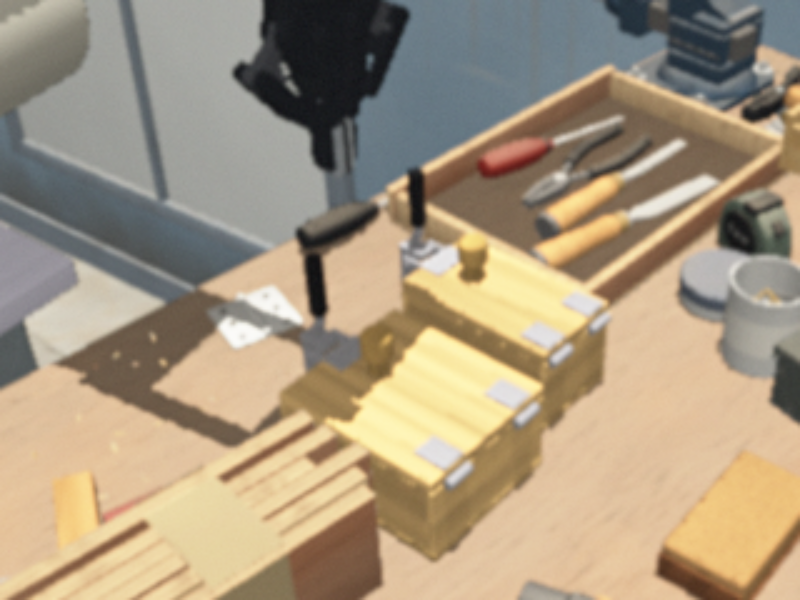

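The shut fingers (about (340,190) in the crop) hang above the gap between the wide lever (315,280) and its knob (378,345). I'll go down, then push towards the front.

```bash
python3 -m creep '[0,0,0.4,0,0,0,0, 0,0,0.72,0,0,0,0, 0,0,0.72,0,0,0,0, 0,0,0.72,0,0,0,0]'; python3 -m creep '[0,0.1,0,0,0,0,0, 0,0.2,0,0,0,0,0, 0,0.3,0,0,0,0,0, 0,0.38,0,0,0,0,0, 0,0.46,0,0,0,0,0, 0,0.54,0,0,0,0,0, 0,0.6,0,0,0,0,0,0,0.6,0,0,0,0,0]'; python3 g.py -30 0 230;python3 - <<'E'
from h import *
c=capture("side");cv2.imwrite("pics/s2.png",cv2.resize(c["img"][80:320,120:440],(800,600)))
E
```

```text
time: 3.52
ee_pos: [512.7, 129.8, 125.5]
eef_rot: [0.029, 0.707, -0.706, -0.028]
ft_force: [-0.1, 0.5, 0.2]
gripper_width: -0.0
time: 4.53
ee_pos: [421.6, 137.6, 123.4]
eef_rot: [0.028, 0.707, -0.706, -0.028]
ft_force: [1.4, 0.6, 0.1]
gripper_width: 0.2
t 4.53 tcp case [-145.9    1.4  123.4] F [1.4 0.6 0.1] w 0.2
shift [-0.773 -0.71   0.01 ] turn [ 0.  0. -0.] j [ 0.14 -0.06  1.88  0.    1.32  1.79]
[[-1.0, 0.0, -0.08], [0.08, 0.0, -1.0], [-0.0, -1.0, -0.0]]
```

View pics/s2.png

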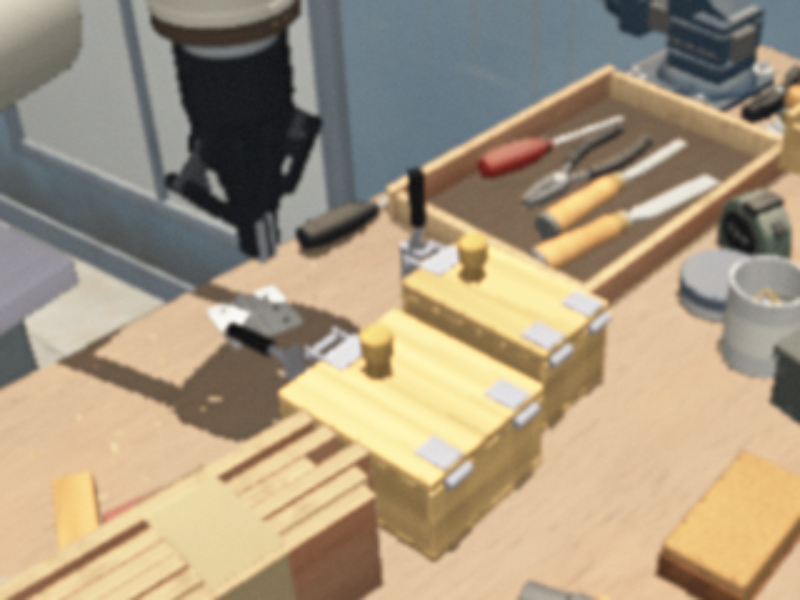

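The wide lever now lies open at (250,340) in the crop. Both lids are down, and the narrow lever at (416,195) is still upright. Next is the knob.

```bash
python3 -m creep '[0.65,0,-0.35,0,0,0,0, 0.65,-0.4,-0.35,0,0,0,0, 0.65,-0.77,-0.35,0.01,0,0,0, 0.65,-0.77,-0.3,0.01,0,0,0, 0.65,-0.77,-0.3,0.01,0,0,0, 0.65,-0.77,-0.3,0.01,0,0,0]' 25; python3 g.py -30 0 84
```

```text
time: 5.32
ee_pos: [536.5, 126.9, 168.7]
eef_rot: [0.028, 0.707, -0.706, -0.028]
ft_force: [-0.6, -0.7, -0.0]
gripper_width: 55.9
t 5.33 tcp case [-30.6  -0.  168.7] F [-0.6 -0.7 -0. ] w 55.9
shift [-0.004  0.565  0.   ] turn [ 0.     0.001 -0.   ] j [0.09 0.13 1.59 0.   1.42 1.74]
[[-1.0, 0.0, -0.08], [0.08, 0.0, -1.0], [-0.0, -1.0, -0.0]]
```

```bash
python3 -m creep '[0.65,0,0.3,0,0,0,0, 0.65,0,0.5,0,0,0,0, 0.65,0,0.56,0,0,0,0, 0.65,0,0.56,0,0,0,0, 0,0,0.56,0,0,0,0, 0,0,0.56,0,0,0,0, 0,0,0.56,0,0,0,0, 0,0,0.56,0,0,0,0]' 25; python3 - <<'E'
from g import *
go(-30,0,84)
# arc: knob grasp pt relative; tilt = 0.4*lid
o=manip.get_obs();p0=np.array(o["ee_pos"]);R0=Ro.from_quat(o["eef_rot"])
H=case(70,0,66);g0=p0+R0.apply([0,-19,0])
def rot(a): return Ro.from_rotvec(ey*a)
for s in(1,-1):
    pass
for d in range(0,80,5):
    a=np.radians(d);g=H+rot(a).apply(g0-H)   # +ey rotation: front (-x) rises
    T=rot(a*0.4)*R0;p=g-T.apply([0,-19,0])
    print(d,np.round(R0.inv().apply(p-p0)/150,3),np.round(np.degrees((R0.inv()*T).as_rotvec())/30,2),np.round(p,0))
E
```

```text
time: 6.32
ee_pos: [537.5, 126.5, 85.6]
eef_rot: [-0.029, -0.706, 0.707, 0.028]
ft_force: [-1.5, -2.5, 7.7]
gripper_width: 23.2
t 6.33 tcp case [-29.5  -0.3  85.6] F [-1.5 -2.5  7.7] w 23.2
shift [ 0.003  0.01  -0.002] turn [-0.    -0.    -0.003] j [ 0.09  0.2   1.69 -0.    1.26  1.74]
0 [0. 0. 0.] [0. 0. 0.] [538. 127.  86.]
5 [-0.021 -0.057  0.   ] [ 0.   -0.   -0.07] [541. 126.  94.]
10 [-0.046 -0.112  0.   ] [ 0.   -0.   -0.13] [544. 126. 102.]
15 [-0.076 -0.164  0.   ] [ 0.  -0.  -0.2] [549. 126. 110.]
20 [-0.111 -0.213  0.   ] [ 0.   -0.   -0.27] [554. 125. 117.]
25 [-0.149 -0.258  0.   ] [ 0.   -0.   -0.33] [560. 125. 124.]
30 [-0.192 -0.3    0.   ] [ 0.  -0.  -0.4] [566. 124. 131.]
35 [-0.237 -0.338  0.   ] [ 0.   -0.   -0.47] [573. 124. 136.]
40 [-0.286 -0.371  0.   ] [ 0.   -0.   -0.53] [580. 123. 141.]
45 [-0.338 -0.4    0.   ] [ 0.  -0.  -0.6] [588. 122. 146.]
50 [-0.391 -0.424  0.   ] [ 0.   -0.   -0.67] [596. 122. 149.]
55 [-0.447 -0.443  0.   ] [ 0.   -0.   -0.73] [604. 121. 152.]
60 [-0.504 -0.456  0.   ] [ 0.  -0.  -0.8] [613. 120. 154.]
65 [-0.561 -0.465  0.   ] [ 0.   -0.   -0.87] [621. 120. 155.]
70 [-0.62  -0.468  0.   ] [ 0.   -0.   -0.93] [630. 119. 156.]
75 [-0.678 -0.466  0.   ] [ 0. -0. -1.] [639. 118. 156.]
```

```bash
python3 -m creep '[0,-0.02,-0.06,0,0,0,-0.07, 0,-0.05,-0.11,0,0,0,-0.13, 0,-0.08,-0.16,0,0,0,-0.2, 0,-0.11,-0.21,0,0,0,-0.27, 0,-0.15,-0.26,0,0,0,-0.33, 0,-0.19,-0.3,0,0,0,-0.4, 0,-0.19,-0.3,0,0,0,-0.4, 0,-0.19,-0.3,0,0,0,-0.4]'; python3 - <<'E'
from g import *
from h import capture,cv2
c=capture("side");cv2.imwrite("pics/s3.png",cv2.resize(c["img"][80:320,120:440],(800,600)))
g0=np.array([537.5,126.5,85.6+19]);H=case(70,0,66)
go(-30,0,84)
o=manip.get_obs();p0=np.array(o["ee_pos"]);R0=Ro.from_quat(o["eef_rot"])
go0=p0+R0.apply([0,-19,0])-H;print("lid est",np.degrees(np.arctan2(go0[2],-go0@ex)-np.arctan2(38.6,99.5)),"r",np.linalg.norm(go0))
rot=lambda a:Ro.from_rotvec(ey*a)
for d in range(30,80,5):
    p=H+rot(np.radians(d)).apply(g0-H);T=rot(np.radians(0.4*(d-30)))*R0;p=p-T.apply([0,-19,0])
    print(d,np.round(R0.inv().apply(p-p0)/150,3),np.round(np.degrees((R0.inv()*T).as_rotvec())/30,2))
E
```

```text
time: 7.32
ee_pos: [565.4, 124.3, 129.5]
eef_rot: [-0.045, 0.706, -0.7, -0.102]
ft_force: [-1.3, -2.6, 0.9]
gripper_width: 22.8
t 7.38 tcp case [ -1.6  -0.3 129.5] F [-1.1 -3.   1.1] w 22.9
shift [ 0.122  0.336 -0.002] turn [-0.    -0.     0.398] j [0.07 0.35 1.42 0.03 1.58 1.71]
lid est 29.31768526232737 r 106.41007363322421
30 [-0.003 -0.008  0.   ] [0. 0. 0.]
35 [-0.04  -0.054  0.   ] [ 0.   -0.   -0.07]
40 [-0.081 -0.097  0.   ] [ 0.   -0.   -0.13]
45 [-0.125 -0.136  0.   ] [ 0.  -0.  -0.2]
50 [-0.173 -0.171  0.   ] [ 0.   -0.   -0.27]
55 [-0.223 -0.201  0.   ] [ 0.   -0.   -0.33]
60 [-0.276 -0.226  0.   ] [ 0.  -0.  -0.4]
65 [-0.331 -0.247  0.   ] [ 0.   -0.   -0.47]
70 [-0.387 -0.262  0.   ] [ 0.   -0.   -0.53]
75 [-0.444 -0.272  0.   ] [ 0.  -0.  -0.6]
```

View pics/s3.png

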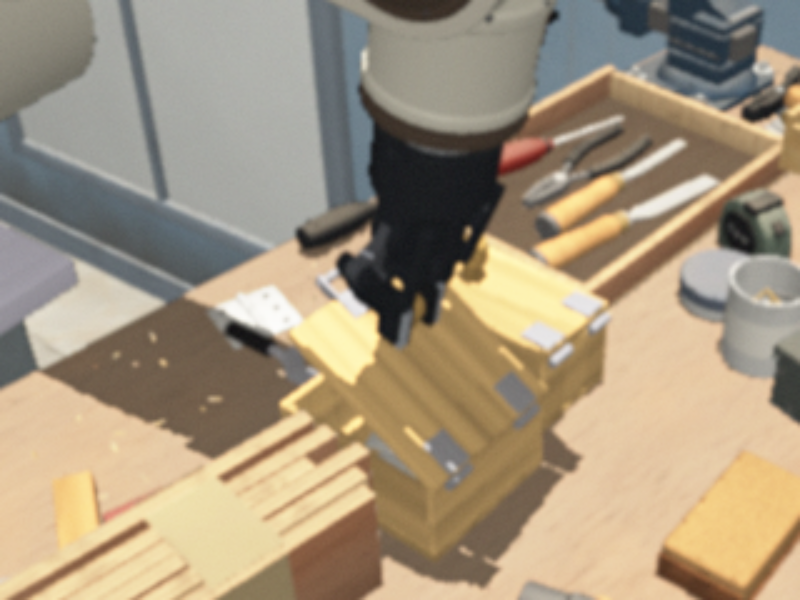

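The lid is open about 30° with the knob held, and the wide lever still lies open at (255,340). I'll carry on along the arc.

```bash
python3 -m creep '[0,-0.04,-0.05,0,0,0,-0.07, 0,-0.08,-0.1,0,0,0,-0.13, 0,-0.125,-0.135,0,0,0,-0.2, 0,-0.17,-0.17,0,0,0,-0.27, 0,-0.22,-0.2,0,0,0,-0.33, 0,-0.275,-0.225,0,0,0,-0.4, 0,-0.33,-0.245,0,0,0,-0.47, 0,-0.385,-0.26,0,0,0,-0.53]'; python3 -m creep '[0,-0.055,-0.02,0,0,0,-0.07, 0,-0.055,-0.02,0,0,0,-0.07, 0,-0.055,-0.02,0,0,0,-0.07]';python3 - <<'E'
from g import *
go(0,0,156,30)
H=case(70,0,66);o=manip.get_obs();p0=np.array(o["ee_pos"]);R0=Ro.from_quat(o["eef_rot"])
g=p0+R0.apply([0,-19,0])-H;print("lid est",np.degrees(np.arctan2(g[2],-g@ex)-np.arctan2(38.6,99.5)),"r",np.linalg.norm(g))
E
```

```text
time: 8.38
ee_pos: [629.8, 119.3, 155.4]
eef_rot: [-0.143, 0.692, -0.679, -0.198]
ft_force: [-4.2, -1.6, -2.4]
gripper_width: 22.9
time: 8.75
ee_pos: [638.8, 118.5, 154.3]
eef_rot: [-0.155, 0.69, -0.675, -0.21]
ft_force: [1.4, -1.3, -0.1]
gripper_width: 22.8
t 8.75 tcp case [ 72.   -0.2 154.3] F [ 1.4 -1.3 -0.1] w 22.8
shift [ 0.422  0.23  -0.001] turn [ 0.    -0.    -0.003] j [0.04 0.7  0.92 0.07 2.04 1.7 ]
lid est 75.06246332498814 r 105.41453251746086
```

```bash
python3 -m creep '[0.65,0,0,0,0,0,0, 0.65,0,0,0,0,0,0, 0.65,0,0,0,0,0,0, 0.65,-0.03,-0.2,0,0,0,0, 0.65,-0.05,-0.5,0,0,0,0, 0.65,-0.1,-0.8,0,0,0,0, 0.65,-0.1,-0.8,0,0,0,0, 0.65,-0.1,-0.8,0,0,0,0]'; python3 - <<'E'
from g import *
from h import *
go(0,0,156,30)
c=capture("side");cv2.imwrite("pics/s4.png",cv2.resize(c["img"][80:320,120:440],(800,600)))
W=pts(c);q=W-C;X,Y,Z=q@ex,q@ey,q[...,2]
m=(X>-20)&(X<110)&(abs(Y)<70)&(Z>85)&(Z<215)
img=c["img"].astype(int);m&=img[...,2]>img[...,0]+25
print("lid pts",m.sum());
for z in range(90,215,15):
    k=m&(abs(Z-z)<5)
    if k.sum()>5:print(z,np.round(np.percentile(X[k],[10,50,90]),1))
E
```

```text
time: 9.75
ee_pos: [711.7, 112.7, 250.4]
eef_rot: [-0.155, 0.69, -0.675, -0.21]
ft_force: [-0.2, -0.0, -0.6]
gripper_width: 55.5
t 9.75 tcp case [ 1.452e+02 -2.000e-01  2.504e+02] F [-0.2 -0.  -0.6] w 55.5
shift [ 5.240e-01  1.028e+00 -1.000e-03] turn [ 0.     0.    -0.001] j [0.03 0.9  0.38 0.08 2.38 1.72]
lid pts 4051
90 [70.  72.2 74.2]
105 [65.8 67.6 69.4]
120 [61.1 62.8 64.6]
135 [56.4 58.4 60.1]
150 [51.5 53.8 55.4]
165 [47.3 49.3 66.4]
180 [43.1 45.2 78.2]
195 [37.8 39.8 41.4]
210 [31.6 35.4 37.4]
```

View pics/s4.png

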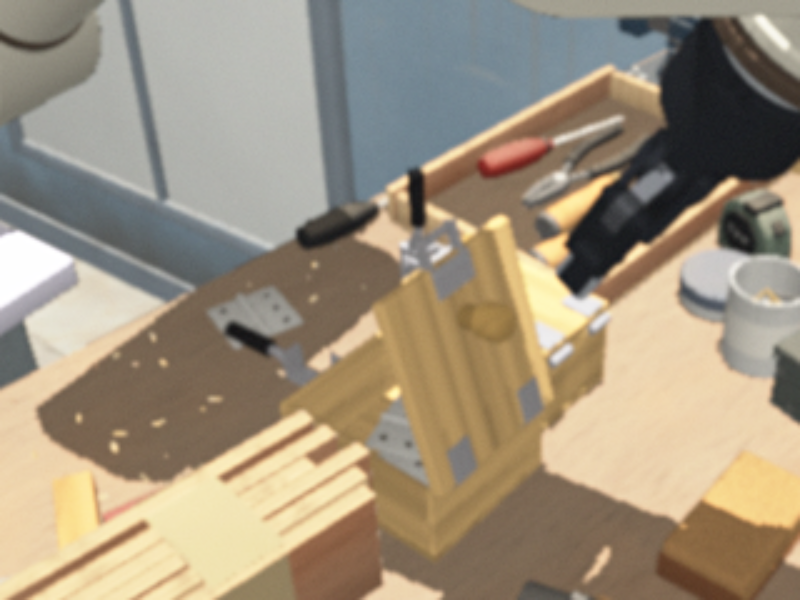

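The lid stands at about 73°: its slope is 37 mm over 120 mm. The lever lies open at (255,340), the narrow lever is upright at (416,195), and the gripper is clear.

```bash
python3 -c "
from workcell import manip
print(manip.sign_off())"
```

```text
the job is handed in; nothing more can be done
None
```

The wide case is open and handed in at about 9.8 s of the 56 s allowed. I pushed its lever over from behind with the shut fingers until it snapped open. Then I gripped the knob, swung the lid up along its arc, let go and backed away.

Last checks, from the side camera and the state just before handing in:
- **Lid:** it stands at about 73° by the depth slope. The gripper pose before release gave 75°. Both are well over the 60° needed.
- **Wide latch:** its lever lies open.
- **Narrow case:** its lever is upright and its lid is shut.
- **Gripper:** it is clear of everything, with wrist force near zero (0.6 N at most). Readings taken between moves never went above about 8 N.

The lid being at rest I judged from a single picture after release; I did not measure its speed. No check failed. The two camera views disagreed by up to about 8 mm on the latch and knob positions, so I aimed from the fitted case pose, which lay between them.

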